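# Put a spice jar back behind the sliding splash guard

### The arm

A 6-joint arm with a two-finger parallel gripper is mounted at the origin on a cart in front of the work surface, level with it; the furniture and walls round the work are solid. World frame = base frame: x ahead of the robot, y to its left, z up, the work surface at z = 0. Lengths are in m, angles in rad, forces in N, time in s.
With the tool pointing down it reaches from about 0.35 to 0.975 m from the base axis. Payload 4.9 kg.
Tool frame: the origin (TCP) lies at the very end of the fingers, on their centre line; the grasp point (between the pads) lies 19 mm behind it (ctrl.tcp_to_grasp is the z of the grasp point in the tool frame, in m); z points along the fingers, y is the line along which they close (so a half turn about z gives the same grasp; the last joint's range is limited). The gripper opens to 85 mm and grips with 20 to 120 N. Pads are 22 mm wide; open, the fingers measure 114 mm over their backs; the gripper's body (76 mm by 85 mm) begins 54 mm behind the grasp point. The pads swing forward as they close: fully open they stand 13 mm farther back than shut.
Start: joints at [1.03, 0.053, 1.613, -0, 1.476, -0.119], TCP at [0.256, 0.57, 0.231] pointing down, gripper open.
Joint ranges: [-3.01, 3.01], [-1.01, 2.22], [0.06, 2.58], [-1.02, 4.17], [0.09, 2.62], [-3.14, 3.14]. Speed limits (rad/s): [2.57, 2.57, 3.14, 3.14, 3.14, 3.14].

### API

Orientations are given as a rotation vector (axis times angle).
In Python, from station import ctrl, eyes, job, nets gives the robot as it stands. The module is installed in compiled form; this text tells all that it offers.
- The arm moves only by the tool jog_arm, never from a script. Its argument "commands" is one flat list of numbers, 7 for each row, row after row: the shift along the tool's x, y, z each as a share of 0.06 m, from -1 to 1, then the turn, a rotation vector about the tool's x, y, z each as a share of 0.1 rad, from -1 to 1, then the finger opening in mm, from 0 to 85.4. In form: [x, y, z, ax, ay, az, grip, x, y, z, ax, ay, az, grip, ...]. A call has 1 to 20 rows; each row shifts and turns the commanded pose from where the row before left it, along the tool's axes as they then stand; what a row does not reach is not made up. A row lasts 1/8 s, in which the tool goes at most 62.5 mm and 10.7 degrees, less where a joint would pass 70% of its speed; a pose out of reach is approached as far as the arm can. A call with a number of a shift or a turn outside -1 to 1 is refused whole. A call with a gripper value outside its range is refused whole. The fingers move at their own pace and stop on an object; "newtons" is the grip in N (left out, the last holds). Time passes only in rows, so rows that do not move let the fingers close. It gives the time, the measured TCP pose, the force, the opening and the grip force at its end, in the units of the state.
- ctrl.get_obs(): the state, without advancing time (a new reading comes with each control period).
- eyes.get_image(name): name is "scene" or "top"; returns a dict with "image" (400x640x3 uint8, red, green, blue), "z_map" (400x640 float32, m along the optical axis (not along the pixel's ray), 0 where there is no reading), "K" (3x3 intrinsics, pixels), "cam_to_world" (4x4, takes a point from camera to world coordinates). Camera axes: x right, y up, looking along -z (the intrinsics and any distortion apply to the point x, -y, -z); pixel columns grow to the right and rows downward; lengths in m; the calibration is good to about 2 mm. A picture is of the moment at which its call begins.
- job.finish_job(): hands the job in; it is judged then, once.
Trained networks look in the newest picture that a camera, given by its name, has taken for a name from the list of things; names that differ only in an ending like _2 or _b are one class to them, and where a whole thing is asked for, a point or a joint stands for the part that bears it (a point fixed in the world has none). Each returns a list of dicts, best first, with "p" (0 to 1); they miss things now and then, are a little off and sometimes report something else, mostly with a low value. They report only what shows in the picture. A call takes as long as a camera call. They do not tell look-alikes from the thing itself.
- nets.silhouettes(camera, name): "mask" (400x640 bool, what is visible of it) and "bbox" ([left, top, right, bottom] in pixels, round what is visible of it).
The state is a dict: "t": time; "q": joint angles; "dq": joint speeds; "effort": joint torques, N m; "tool_pos": TCP position; "tool_rot": TCP orientation; "contact_force": force on the tool from outside, world axes, zero at the start; "wrist_torque": the same for the moment, N m; "opening": finger opening in m; "grip_force": force on a finger pad.
Only numpy, scipy, OpenCV 4.12 (cv2) and the standard library are available. Lean on these libraries where they do the work, as an engineer would, in place of code of your own. Each camera call takes 0.05 s, during which the arm holds its last target. There are 200 camera calls.

### The job

Slide the spice caddy's clear splash guard fully open by its blue grip, and stand the yellow-capped spice jar upright on the narrow shelf in the uncovered bay: set it down gently, neither dropped nor pressed hard, as the height of that shelf is not known beforehand. Then slide the guard fully shut, past its spring catch, so that it stays home when let go. Leave the white-capped and the dark-capped jar where they stand.

Things in the scene. Friction and masses are not known exactly. Their poses are not given: they have to be found in the camera images.
- caddy: Pale wooden spice caddy, fixed, 190 deep (x -95..95) x 440 wide (y) x 262 high. Origin: centre of its underside; z up; front faces its -x, to the robot; +y is its left seen from the robot. Back wall from x = 85, ends 10 thick, divider at y = 0. Right half (y < 0): fixed clear panel with a salt shaker and a pot behind it, not used. Left half: the bay behind the sliding clear guard.
- hood_edge (a point): Middle of the lower front edge of the caddy's hood above the left bay, caddy frame (28, 108, 250) mm. The hood roofs everything behind this edge to the back wall, so a gripper cannot come straight down onto the shelf: come in tilted 30 to 45 degrees, from the front and above.
- lower_rail (a point): Middle of the lower guard rail under the left bay, caddy frame (-85, 108, 58) mm; its front lip ends at z = 65. The guard's sloping plane rises from this rail to the hood edge, leaning back 32 degrees from vertical; things enter the bay over this rail when the guard is open.
- bay (a point): Middle of the left bay at the lowest height the top of its narrow shelf can have: caddy frame (35, 108, 45) mm, axes as the caddy's. The shelf is a level board 46 deep (caddy x 12..58) x 196 wide (caddy y 10..206), open in front and behind. It is height-adjustable: its top lies 0 to 35 mm above this point and is not reported; feel or see it.
- guard (a joint): Guard position in m: 0 = fully shut over the left bay, 0.19 = fully open at its stop (moved along the caddy's -y, over the fixed panel). Starts ajar. The rail drags with about 2 N. A spring catch resists shutting from 0.015 to 0.007 with about 6 N more; past that the guard is drawn home and held at 0. Pushed only up to the catch it stays 15 mm ajar.
- grip (a point): Middle of the guard's blue grip fin; moves with the guard. The fin is 16 thick (along caddy y, the way to pinch it), 60 long up the slope, and stands 55 out of the guard, square to it; this point is 35 out from the guard, about 195 above the cooker top. Its z runs up the slope, -x out of the guard, y is the caddy's y.
- yellow_jar: Clear spice jar with a yellow cap, round, diameter 45 (glass 42), height 107, 0.11 kg, to be put away. Origin at the centre of its underside, z up along its axis. It stands on the cooker top to the left of the caddy, with the other two jars round it in any order.
- white_jar: Spice jar with a white cap, diameter 44, height 101, a bystander. Origin at the centre of its underside, z up.
- dark_jar: Spice jar with a dark brown cap, diameter 43, height 99, a bystander. Origin at the centre of its underside, z up.
There are look-alikes about, which are no part of the job. What is shaped like the yellow_jar but red is not meant.

How it is judged:
By the outcome, as a careful person would: the job done as asked, in the order asked, and still so for the second after the job is handed in, with the robot touching nothing.
It also fails if it takes over 70 s, if anything falls off the work surface, if the arm or the gripper's body presses on something with over 40 N, if the wrist force passes 120 N, or if a joint passes its speed limit or range.

## Working session

There is one attempt and no reset: what is moved stays moved. The work goes in short steps, Python scripts to look and compute and a tool call to move; the robot and the scene stay as the last step left them, time stands still between calls to the robot, and variables do not carry over. Pictures are saved under pics/ and viewed, at most 10 in all, crops included, and the job is handed in when it is done.

Besides the shell and the picture viewer there is one more tool, called by a JSON object that holds its "api" and its "payload", one argument or row to a line. jog_arm: Moves the arm, as the interface text tells. Shift numbers are shares of 0.06 m and turn numbers shares of 0.1 rad, none past 1 either way. Its arguments: {"type":"object","properties":{"commands":{"type":"array","items":{"type":"number"}},"newtons":{"type":"number"}},"required":["commands"]}

```bash
mkdir -p pics; cat > h.py <<'E'
import numpy as np, cv2
from scipy.spatial.transform import Rotation as R
from station import ctrl, eyes, job, nets
def img(n,save=None):
    d=eyes.get_image(n)
    if save: cv2.imwrite('pics/'+save,d['image'][:,:,::-1])
    return d
def pts(d,mask=None):
    z=d['z_map'];v,u=np.nonzero((z>0)&(True if mask is None else mask));zz=z[v,u];K=d['K']
    p=np.stack([(u-K[0,2])/K[0,0]*zz,-(v-K[1,2])/K[1,1]*zz,-zz,np.ones_like(zz)])
    return (d['cam_to_world']@p)[:3].T,u,v
def proj(d,P):
    c=np.linalg.inv(d['cam_to_world'])@np.append(P,1);K=d['K']
    return K[0,0]*c[0]/-c[2]+K[0,2],K[1,1]*-c[1]/-c[2]+K[1,2]
E
python3 - <<'E'
from h import *
a=img('scene','s1.png');b=img('top','t1.png')
print(ctrl.get_obs(),ctrl.tcp_to_grasp)
for n,d in(('scene',a),('top',b)):
    print(n,d['K'],d['cam_to_world'])
    for k in('caddy','guard','grip','yellow_jar','white_jar','dark_jar'):
        for r in nets.silhouettes(n,k):
            P,u,v=pts(d,r['mask']); print(k,round(r['p'],2),r['bbox'],np.median(P,0).round(3) if len(P) else '', P.min(0).round(3) if len(P) else '',P.max(0).round(3) if len(P) else '')
E
```

```text
{'t': 0.1, 'q': array([ 1.03001365e+00,  5.33050906e-02,  1.61414684e+00,  6.64008204e-06,
        1.47602839e+00, -1.18997678e-01]), 'dq': array([ 0.00019683, -0.00034127, -0.00428044,  0.00103951,  0.00202292,
        0.00165213]), 'effort': array([ 2.13099629e-04, -3.94904816e+01, -3.71364105e+01, -1.37427769e-04,
        3.94122675e-03,  9.05839585e-06]), 'tool_pos': array([0.2555712 , 0.5697368 , 0.23018302]), 'tool_rot': array([-6.57509496e-01, -3.07138353e+00,  2.80133213e-03]), 'contact_force': array([ 0.22641999, -0.0308499 ,  0.32236393]), 'wrist_torque': array([ 0.02155703, -0.01889728,  0.00881209]), 'grip_force': 0.0, 'opening': 0.08550083256855748} -0.0187
scene [[392.15158391   0.         321.67736668]
 [  0.         392.15158391 207.91009717]
 [  0.           0.           1.        ]] [[ 0.66938157  0.42434535 -0.6098027  -0.16665072]
 [-0.74291407  0.37941907 -0.55147062 -0.42132737]
 [-0.00264322  0.82217528  0.56922826  0.80892978]
 [ 0.          0.          0.          1.        ]]
caddy 0.75 [342.5, 168.6, 549.0, 344.7] [ 0.605 -0.151  0.151] [ 0.51  -0.336 -0.00
[... 1991 characters left out ...]
322 0.468 0.107] [ 0.21   0.403 -0.002] [0.37  0.51  0.551]
yellow_jar 0.66 [234.4, 240.9, 260.1, 263.9] [0.455 0.449 0.105] [ 0.443  0.429 -0.   ] [0.514 0.489 0.114]
yellow_jar 0.54 [294.8, 203.8, 308.1, 229.3] [0.514 0.258 0.102] [ 0.501  0.227 -0.001] [0.583 0.279 0.115]
white_jar 0.54 [309.6, 232.2, 326.1, 252.6] [0.42  0.233 0.101] [0.407 0.211 0.004] [0.484 0.254 0.108]
white_jar 0.45 [325.5, 89.6, 466.0, 216.2] [ 0.624 -0.094  0.17 ] [ 0.513 -0.493 -0.003] [0.887 0.115 0.269]
dark_jar 0.7 [271.8, 214.2, 283.0, 229.6] [0.525 0.333 0.095] [ 0.513  0.309 -0.005] [0.6   0.36  0.107]
dark_jar 0.7 [325.4, 90.6, 467.7, 217.6] [ 0.624 -0.094  0.171] [ 0.513 -0.493 -0.001] [0.877 0.115 0.269]
```

View pics/s1.png

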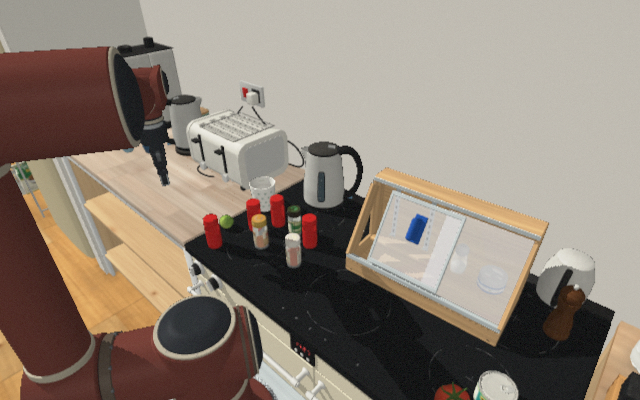

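View pics/t1.png

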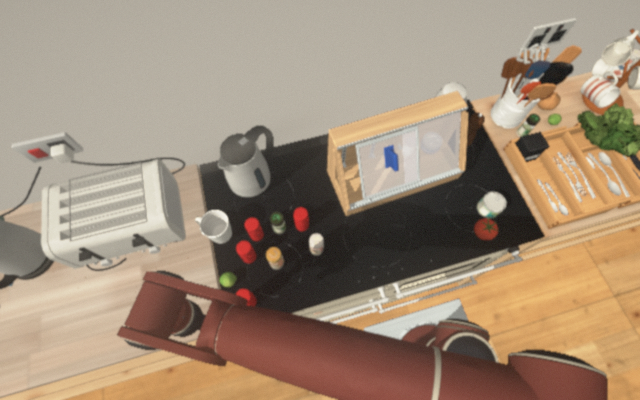

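```bash
cat > m1.py <<'E'
from h import *
a=img('scene');b=img('top')
c=np.hstack([cv2.resize(a['image'][190:280,190:330],None,fx=3,fy=3,interpolation=2),cv2.resize(b['image'][195:285,225:335],None,fx=3,fy=3,interpolation=2)])
cv2.imwrite('pics/c1.png',c[:,:,::-1])
for n,d in(('s',a),('t',b)):
    P,u,v=pts(d)
    hsv=cv2.cvtColor(d['image'],cv2.COLOR_RGB2HSV)[v,u].astype(int)
    box=(P[:,0]>.45)&(P[:,0]<.95)&(P[:,1]>-.45)&(P[:,1]<.2)
    H=P[box&(P[:,2]>.256)&(P[:,2]<.27)]
    r=cv2.minAreaRect(H[:,:2].astype(np.float32)); print(n,'hood',len(H),H[:,2].mean(),r,cv2.boxPoints(r).round(3).tolist())
    B=P[box&(abs(hsv[:,0]-112)<12)&(hsv[:,1]>150)&(P[:,2]>.1)]
    print('blue',len(B),B.mean(0),B.min(0),B.max(0))
    np.save('blue_%s.npy'%n,B)
    J=P[(abs(P[:,0]-.42)<.05)&(abs(P[:,1]-.365)<.045)&(P[:,2]>.04)]
    T=J[J[:,2]>.102]; print('jar',len(T),T[:,2].mean(), cv2.minEnclosingCircle(T[:,:2].astype(np.float32)),T.mean(0))
    # front bottom edge of caddy: lower front face pts
    F=P[box&(P[:,2]>.015)&(P[:,2]<.05)&(P[:,0]<.62)&(P[:,0]>.48)]
    np.save('F_%s.npy'%n,F); np.save('H_%s.npy'%n,H)
    if len(F)>5:
        l=cv2.fitLine(F[:,:2].astype(np.float32),cv2.DIST_HUBER,0,.01,.01).ravel(); print('front',len(F),l,np.degrees(np.arctan2(l[1],l[0])),F[:,1].min(),F[:,1].max())
E
python3 m1.py
```

```text
s hood 3990 0.2613068888898421 ((0.7603214979171753, -0.12640926241874695), (0.2532021999359131, 0.6483854055404663), 0.5292004346847534) [[0.6309999823570251, 0.19699999690055847], [0.6370000243186951, -0.4519999921321869], [0.8899999856948853, -0.4490000009536743], [0.8840000033378601, 0.19900000095367432]]
blue 359 [ 0.58568643 -0.06729774  0.19257139] [ 0.5483908  -0.07685317  0.14884122] [ 0.62367433 -0.04483639  0.22893667]
jar 113 0.10618478459427001 ((0.4190508723258972, 0.3674872815608978), 0.02398589625954628) [0.41729766 0.36652213 0.10618478]
front 1632 [ 0.06363115 -0.9979735   0.52869415 -0.11967767] -86.35174 -0.3362214599917545 0.10133457196002721
t hood 3412 0.26337138206921923 ((0.7600520253181458, -0.12579819560050964), (0.25026562809944153, 0.6478404402732849), 0.18553951382637024) [[0.6340000033378601, 0.1979999989271164], [0.6359999775886536, -0.44999998807907104], [0.8859999775886536, -0.4490000009536743], [0.8840000033378601, 0.19900000095367432]]
blue 85 [ 0.58253775 -0.05509578  0.20616761] [ 0.55283658 -0.06145264  0.15777539] [ 0.62055693 -0.04452856  0.22927526]
jar 163 0.10878110732344133 ((0.42082419991493225, 0.3698696792125702), 0.022543365135788918) [0.41973724 0.36896376 0.10878111]
front 461 [ 0.06494033 -0.99788916  0.53095007 -0.12339171] -86.276566 -0.3362401790083151 0.10902691510201146
```

View pics/c1.png

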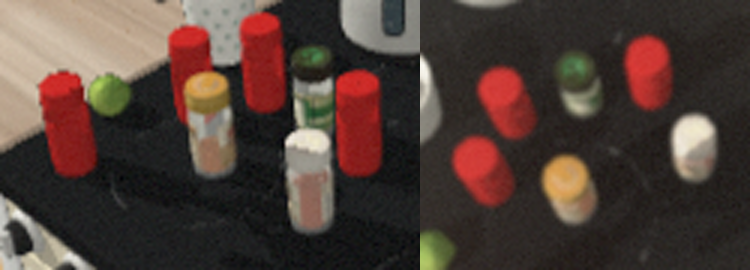

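```bash
cat > m2.py <<'E'
from h import *
pc=np.percentile
for n in 'st':
    F=np.load(f'F_{n}.npy');H=np.load(f'H_{n}.npy');B=np.load(f'blue_{n}.npy')
    th=np.radians(3.7); Rz=R.from_euler('z',th).as_matrix()
    f=F@Rz; h=H@Rz; b=B@Rz
    print(n,'front x',pc(f[:,0],[2,10,50,90,98]),'y',pc(f[:,1],[0.5,2,98,99.5]))
    h=h[(h[:,1]>-.4)&(h[:,1]<.2)&(h[:,0]<.78)]
    print('hood x',pc(h[:,0],[.5,2,50,98,99.5]),'y',pc(h[:,1],[.5,2,98,99.5]))
    # hood front/back line angle: min x, max x per y bin
    for sgn in(1,-1):
        ys=np.arange(-.34,.06,.02);xs=[pc(h[abs(h[:,1]-y)<.012,0],3 if sgn>0 else 97) for y in ys]
        print('edge',np.polyfit(ys,xs,1),np.round(xs,3)[::4])
    s=np.array([np.sin(np.radians(32)),0,np.cos(np.radians(32))]);nn=np.array([-s[2],0,s[0]])
    print('blue y',pc(b[:,1],[1,5,50,95,99]),'s',pc(b@s,[1,5,50,95,99]),'n',pc(b@nn,[1,5,50,95,99]))
E
python3 m2.py
```

```text
s front x [0.51715224 0.51807083 0.519874   0.52234449 0.60262283] y [-0.37059855 -0.36777011  0.06057384  0.06433624]
hood x [0.6367675  0.63781007 0.66862371 0.70638764 0.70910338] y [-0.36885018 -0.36410786  0.05494828  0.06455884]
edge [4.03200067e-04 6.38428406e-01] [0.638 0.638 0.638 0.639 0.638]
edge [-0.00245085  0.70476918] [0.707 0.704 0.704 0.704 0.705]
blue y [-0.11511075 -0.11352351 -0.1058994  -0.09553954 -0.08809145] s [0.43357023 0.43935365 0.47096065 0.50033069 0.5037564 ] n [-0.41538703 -0.41397758 -0.39318343 -0.36225835 -0.36087924]
t front x [0.52007678 0.52064961 0.52186795 0.56382073 0.60937897] y [-0.36560281 -0.35745543  0.06886468  0.06922684]
hood x [0.63940746 0.64017962 0.67290573 0.70923327 0.71104142] y [-0.36668041 -0.35956887  0.06245153  0.06766809]
edge [-0.00160615  0.64050098] [0.641 0.642 0.641 0.641 0.641]
edge [-0.00419864  0.70717583] [0.709 0.708 0.709 0.707 0.707]
blue y [-0.09727562 -0.09637856 -0.09208609 -0.09034234 -0.08639816] s [0.4454732  0.45356274 0.48379591 0.50171774 0.50340263] n [-0.41509273 -0.41213642 -0.37493607 -0.36368045 -0.36307167]
```

```bash
cat >> h.py <<'E'
TH=np.radians(3.7); RC=R.from_euler('z',TH); ORG=RC.apply([.616,-.152,0])
def c2w(p): return RC.apply(np.asarray(p,float))+ORG
def w2c(p): return RC.inv().apply(np.asarray(p,float)-ORG)
def tool(yaw,tilt):  # yaw of approach dir, tilt from vertical, deg
    t=np.radians(tilt);M=np.array([[-np.cos(t),0,np.sin(t)],[0,1,0],[-np.sin(t),0,-np.cos(t)]])
    return R.from_euler('z',np.radians(yaw))*R.from_matrix(M)
def plan(segs,start=None):
    """segs: list of (world TCP pos, Rotation, N rows, grip)"""
    if start is None:
        o=ctrl.get_obs();p=o['tool_pos'];r=R.from_rotvec(o['tool_rot'])
    else: p,r=start
    for P,Rt,N,g in segs:
        rows=[]
        for i in range(N):
            k=N-i; d=r.inv().apply((P-p)/k)/.06; w=(r.inv()*Rt).as_rotvec()/k/.1
            d=d.round(2);w=w.round(2); rows.append([*d,*w,g])
            p=p+r.apply(d*.06); r=r*R.from_rotvec(w*.1)
        A=np.array(rows); print('max',abs(A[:,:6]).max()); print(', '.join('%g'%(x+0) for x in A.ravel()))
    return p,r
def obs():
    o=ctrl.get_obs();print('t',round(o['t'],2),'pos',o['tool_pos'].round(4),'cad',w2c(o['tool_pos']).round(4),'F',o['contact_force'].round(1),'open',round(o['opening'],4),'gf',round(o['grip_force'],1),'q',o['q'].round(2))
E
python3 - <<'E'
from h import *
t=tool(3.7,48); z=t.as_matrix()[:,2]
g=RC.apply([.573,-.099,.197])+.019*z
print(g, c2w([0,0,0]))
plan([(g-.075*z+[0,0,.02],t,18,50)])
E
```

```text
[ 0.59228467 -0.06090545  0.18428652] [ 0.62452493 -0.11193127  0.        ]
max 0.6
-0.48, -0.43, -0.02, -0.11, -0.46, -0.25, 50, -0.47, -0.44, 0, -0.11, -0.46, -0.25, 50, -0.46, -0.45, 0.01, -0.11, -0.46, -0.25, 50, -0.44, -0.46, 0.03, -0.11, -0.46, -0.25, 50, -0.43, -0.48, 0.04, -0.11, -0.45, -0.25, 50, -0.42, -0.49, 0.06, -0.12, -0.46, -0.26, 50, -0.4, -0.5, 0.07, -0.11, -0.45, -0.25, 50, -0.38, -0.51, 0.08, -0.12, -0.46, -0.26, 50, -0.37, -0.52, 0.09, -0.11, -0.45, -0.25, 50, -0.35, -0.53, 0.1, -0.12, -0.46, -0.26, 50, -0.33, -0.54, 0.11, -0.11, -0.45, -0.25, 50, -0.31, -0.55, 0.12, -0.11, -0.46, -0.26, 50, -0.29, -0.56, 0.13, -0.12, -0.46, -0.25, 50, -0.27, -0.57, 0.13, -0.12, -0.45, -0.26, 50, -0.25, -0.57, 0.14, -0.11, -0.46, -0.25, 50, -0.23, -0.58, 0.14, -0.12, -0.45, -0.26, 50, -0.21, -0.59, 0.15, -0.11, -0.46, -0.25, 50, -0.19, -0.6, 0.15, -0.12, -0.45, -0.26, 50
```

{"api": "jog_arm", "payload": {
  "commands": [-0.48,-0.43,-0.02,-0.11,-0.46,-0.25,50,-0.47,-0.44,0,-0.11,-0.46,-0.25,50,-0.46,-0.45,0.01,-0.11,-0.46,-0.25,50,-0.44,-0.46,0.03,-0.11,-0.46,-0.25,50,-0.43,-0.48,0.04,-0.11,-0.45,-0.25,50,-0.42,-0.49,0.06,-0.12,-0.46,-0.26,50,-0.4,-0.5,0.07,-0.11,-0.45,-0.25,50,-0.38,-0.51,0.08,-0.12,-0.46,-0.26,50,-0.37,-0.52,0.09,-0.11,-0.45,-0.25,50,-0.35,-0.53,0.1,-0.12,-0.46,-0.26,50,-0.33,-0.54,0.11,-0.11,-0.45,-0.25,50,-0.31,-0.55,0.12,-0.11,-0.46,-0.26,50,-0.29,-0.56,0.13,-0.12,-0.46,-0.25,50,-0.27,-0.57,0.13,-0.12,-0.45,-0.26,50,-0.25,-0.57,0.14,-0.11,-0.46,-0.25,50,-0.23,-0.58,0.14,-0.12,-0.45,-0.26,50,-0.21,-0.59,0.15,-0.11,-0.46,-0.25,50,-0.19,-0.6,0.15,-0.12,-0.45,-0.26,50],
  "newtons": 40
}}

```text
t: 3.05
tool_pos: [0.537, -0.0661, 0.2552]
tool_rot: [-0.076, 2.3, 0.032]
contact_force: [0.3, -0.1, -0.4]
opening: 0.0499
grip_force: 0.0
```

```bash
python3 - <<'E'
from h import *
obs()
t=tool(3.7,48); z=t.as_matrix()[:,2]
g=RC.apply([.573,-.099,.197])+.019*z
o=ctrl.get_obs();print(((R.from_rotvec(o['tool_rot']).inv()*t).as_rotvec()).round(3), g-.075*z+[0,0,.02])
plan([(g,t,6,50)])
E
```

```text
t 3.05 pos [ 0.537  -0.0661  0.2552] cad [-0.0844  0.0514  0.2552] F [ 0.3 -0.1 -0.4] open 0.0499 gf 0.0 q [-0.46 -0.7   2.31  0.53  0.83 -2.31]
[-0.     0.003  0.002] [ 0.53666498 -0.06450222  0.25447131]
max 0.25
0.04, 0, 0.25, 0, 0, 0, 50, 0.04, 0.01, 0.25, 0, 0.01, 0, 50, 0.05, 0, 0.24, 0, 0, 0, 50, 0.04, 0.01, 0.25, 0, 0.01, 0.01, 50, 0.05, 0, 0.24, 0, 0, 0, 50, 0.04, 0.01, 0.25, 0, 0.01, 0.01, 50
```

{"api": "jog_arm", "payload": {
  "commands": [0.04,0,0.25,0,0,0,50,0.04,0.01,0.25,0,0.01,0,50,0.05,0,0.24,0,0,0,50,0.04,0.01,0.25,0,0.01,0.01,50,0.05,0,0.24,0,0,0,50,0.04,0.01,0.25,0,0.01,0.01,50,0,0,0,0,0,0,0,0,0,0,0,0,0,0,0,0,0,0,0,0,0,0,0,0,0,0,0,0,0,0,0,0,0,0,0],
  "newtons": 40
}}

```text
t: 4.42
tool_pos: [0.5919, -0.0594, 0.1839]
tool_rot: [-0.073, 2.306, 0.034]
contact_force: [-3.5, -0.3, 1.8]
opening: 0.0157
grip_force: 40.7
```

```bash
python3 - <<'E'
from h import *
obs()
E
```

```text
t 4.42 pos [ 0.5919 -0.0594  0.1839] cad [-0.0291  0.0546  0.1839] F [-3.5 -0.3  1.8] open 0.0157 gf 40.7 q [-0.38 -0.43  2.27  0.59  0.6  -2.39]
```

{"api": "jog_arm", "payload": {
  "commands": [0,-0.1,0,0,0,0,0,0,-0.2,0,0,0,0,0,0,-0.2,0,0,0,0,0,0,-0.2,0,0,0,0,0,0,-0.2,0,0,0,0,0,0,-0.2,0,0,0,0,0,0,-0.2,0,0,0,0,0,0,-0.2,0,0,0,0,0,0,-0.2,0,0,0,0,0,0,-0.2,0,0,0,0,0]
}}

```text
t: 5.68
tool_pos: [0.5994, -0.1736, 0.1839]
tool_rot: [-0.074, 2.305, 0.034]
contact_force: [-3.5, 1.9, 1.6]
opening: 0.0151
grip_force: 40.9
```

```bash
python3 - <<'E'
from h import *
obs()
E
```

```text
t 5.67 pos [ 0.5994 -0.1736  0.1839] cad [-0.029  -0.0599  0.1839] F [-3.5  1.9  1.6] open 0.0151 gf 40.9 q [-0.62 -0.3   2.17  0.79  0.72 -2.71]
```

{"api": "jog_arm", "payload": {
  "commands": [0,-0.1,0,0,0,0,0,0,-0.1,0,0,0,0,0,0,-0.1,0,0,0,0,0,0,-0.06,0,0,0,0,0]
}}

```text
t: 6.18
tool_pos: [0.6008, -0.1947, 0.1839]
tool_rot: [-0.073, 2.305, 0.035]
contact_force: [-7.0, 10.0, 6.4]
opening: 0.0158
grip_force: 41.5
```

{"api": "jog_arm", "payload": {
  "commands": [0,-0.06,0,0,0,0,0]
}}

```text
t: 6.3
tool_pos: [0.6008, -0.1947, 0.1838]
tool_rot: [-0.078, 2.306, 0.046]
contact_force: [-15.1, 23.3, 13.4]
opening: 0.0156
grip_force: 43.8
```

```bash
python3 - <<'E'
from h import *
obs()
E
```

```text
t 6.3 pos [ 0.6008 -0.1947  0.1838] cad [-0.029  -0.081   0.1838] F [-15.1  23.3  13.4] open 0.0156 gf 43.8 q [-0.66 -0.26  2.14  0.81  0.75 -2.76]
```

{"api": "jog_arm", "payload": {
  "commands": [0,0.06,0,0,0,0,0,0,0,0,0,0,0,55,0,0,0,0,0,0,55,0,0,0,0,0,0,55,0,0,-0.3,0,0,0,55,0,0,-0.5,0,0,0,55,0,0,-0.5,0,0,0,55]
}}

```text
t: 7.18
tool_pos: [0.5424, -0.1983, 0.2359]
tool_rot: [-0.073, 2.306, 0.035]
contact_force: [0.8, 0.3, 0.2]
opening: 0.0548
grip_force: 0.0
```

```bash
python3 - <<'E'
from h import *
obs()
t=tool(35,42); z=t.as_matrix()[:,2]
g=np.array([.420,.369,.068])+.022*z
plan([(g-.10*z+[0,0,.11],t,20,70)])
E
```

```text
t 7.17 pos [ 0.5424 -0.1983  0.2359] cad [-0.0876 -0.0809  0.2359] F [0.8 0.3 0.2] open 0.0548 gf 0.0 q [-0.75 -0.48  2.21  0.75  0.92 -2.7 ]
max 0.47
0.07, 0.46, -0.08, -0.19, 0.05, -0.19, 70, 0.07, 0.46, -0.07, -0.19, 0.05, -0.19, 70, 0.06, 0.46, -0.06, -0.19, 0.05, -0.19, 70, 0.05, 0.46, -0.05, -0.19, 0.05, -0.2, 70, 0.04, 0.46, -0.04, -0.19, 0.05, -0.19, 70, 0.03, 0.47, -0.04, -0.19, 0.05, -0.2, 70, 0.02, 0.47, -0.03, -0.19, 0.05, -0.19, 70, 0.01, 0.47, -0.02, -0.19, 0.05, -0.2, 70, 0, 0.47, -0.01, -0.19, 0.05, -0.19, 70, -0.01, 0.47, 0, -0.19, 0.05, -0.2, 70, -0.01, 0.47, 0.01, -0.19, 0.05, -0.2, 70, -0.02, 0.47, 0.02, -0.2, 0.05, -0.19, 70, -0.03, 0.46, 0.03, -0.19, 0.05, -0.2, 70, -0.04, 0.46, 0.04, -0.2, 0.05, -0.19, 70, -0.05, 0.46, 0.05, -0.19, 0.05, -0.2, 70, -0.06, 0.46, 0.05, -0.2, 0.05, -0.19, 70, -0.07, 0.46, 0.06, -0.19, 0.05, -0.2, 70, -0.08, 0.46, 0.07, -0.2, 0.05, -0.19, 70, -0.09, 0.45, 0.08, -0.19, 0.04, -0.2, 70, -0.11, 0.45, 0.09, -0.2, 0.05, -0.19, 70
```

{"api": "jog_arm", "payload": {
  "commands": [0.07,0.46,-0.08,-0.19,0.05,-0.19,70,0.07,0.46,-0.07,-0.19,0.05,-0.19,70,0.06,0.46,-0.06,-0.19,0.05,-0.19,70,0.05,0.46,-0.05,-0.19,0.05,-0.2,70,0.04,0.46,-0.04,-0.19,0.05,-0.19,70,0.03,0.47,-0.04,-0.19,0.05,-0.2,70,0.02,0.47,-0.03,-0.19,0.05,-0.19,70,0.01,0.47,-0.02,-0.19,0.05,-0.2,70,0,0.47,-0.01,-0.19,0.05,-0.19,70,-0.01,0.47,0,-0.19,0.05,-0.2,70,-0.01,0.47,0.01,-0.19,0.05,-0.2,70,-0.02,0.47,0.02,-0.2,0.05,-0.19,70,-0.03,0.46,0.03,-0.19,0.05,-0.2,70,-0.04,0.46,0.04,-0.2,0.05,-0.19,70,-0.05,0.46,0.05,-0.19,0.05,-0.2,70,-0.06,0.46,0.05,-0.2,0.05,-0.19,70,-0.07,0.46,0.06,-0.19,0.05,-0.2,70,-0.08,0.46,0.07,-0.2,0.05,-0.19,70,-0.09,0.45,0.08,-0.19,0.04,-0.2,70,-0.11,0.45,0.09,-0.2,0.05,-0.19,70]
}}

```text
t: 9.68
tool_pos: [0.3776, 0.3402, 0.2355]
tool_rot: [-0.732, 2.315, 0.281]
contact_force: [0.1, -0.6, -0.3]
opening: 0.0701
grip_force: 0.0
```

```bash
python3 - <<'E'
from h import *
obs()
a=img('scene');b=img('top')
c=np.hstack([cv2.resize(a['image'][160:350,230:480],None,fx=1.6,fy=1.6,interpolation=2),cv2.resize(b['image'][80:270,250:500],None,fx=1.6,fy=1.6,interpolation=2)])
cv2.imwrite('pics/c2.png',c[:,:,::-1])
np.savez('d2.npz',**{k+n:d[k] for n,d in(('s',a),('t',b)) for k in d})
for n,d in(('s',a),('t',b)):
    P,u,v=pts(d); C=w2c(P)
    m=(C[:,0]>-.05)&(C[:,0]<.084)&(C[:,1]>.015)&(C[:,1]<.2)&(C[:,2]<.24)&(C[:,2]>-.01)
    Q=C[m]
    h,e=np.histogram(Q[:,2],np.arange(-.01,.24,.005)); print(n,[(round(x,3),int(k)) for x,k in zip(e,h)])
    s=Q[(Q[:,0]>.015)&(Q[:,0]<.055)]; h,e=np.histogram(s[:,2],np.arange(.0,.12,.005));print('shelfband',[(round(x,3),int(k)) for x,k in zip(e,h)])
t=tool(35,42); z=t.as_matrix()[:,2]
g=np.array([.420,.369,.068])+.022*z
plan([(g-.10*z,t,7,70),(g,t,7,70)])
E
```

```text
t 9.68 pos [0.3776 0.3402 0.2355] cad [-0.2173  0.4671  0.2355] F [ 0.1 -0.6 -0.3] open 0.0701 gf 0.0 q [ 0.57 -0.76  2.34  0.04  0.83 -1.63]
s [(np.float64(-0.01), 0), (np.float64(-0.005), 0), (np.float64(0.0), 2), (np.float64(0.005), 691), (np.float64(0.01), 299), (np.float64(0.015), 0), (np.float64(0.02), 0), (np.float64(0.025), 0), (np.float64(0.03), 0), (np.float64(0.035), 22), (np.float64(0.04), 23), (np.float64(0.045), 29), (np.float64(0.05), 86), (np.float64(0.055), 401), (np.float64(0.06), 213), (np.float64(0.065), 33), (np.float64(0.07), 35), (np.float64(0.075), 33), (np.float64(0.08), 34), (np.float64(0.085), 35), (np.float64(0.09), 41), (np.float64(0.095), 42), (np.float64(0.1), 44), (np.float64(0.105), 42), (np.float64(0.11), 38), (np.float64(0.115), 31), (np.float64(0.12), 43), (np.float64(0.125), 46), (np.float64(0.13), 58), (np.float64(0.135), 35), (np.float64(0.14), 51), (np.float64(0.145), 46), (np.float64(0.15), 60), (np.float64(0.155), 57), (np.float64(0.16), 56), (np.float64(0.165), 54), (np.float64(0.17), 56), (np.float64(0.175), 54), (np.float64(0.18), 56), (np
[... 2234 characters left out ...]
1), (np.float64(0.055), 87), (np.float64(0.06), 341), (np.float64(0.065), 49), (np.float64(0.07), 0), (np.float64(0.075), 0), (np.float64(0.08), 0), (np.float64(0.085), 0), (np.float64(0.09), 0), (np.float64(0.095), 0), (np.float64(0.1), 0), (np.float64(0.105), 0), (np.float64(0.11), 0)]
max 0.2
0.18, 0, 0.19, 0, 0, 0, 70, 0.18, 0, 0.19, 0, 0, 0, 70, 0.17, 0, 0.19, 0, 0, 0, 70, 0.18, -0.01, 0.19, 0.01, 0, 0.01, 70, 0.17, 0, 0.2, 0, 0, 0, 70, 0.18, -0.01, 0.19, 0.01, 0, 0.01, 70, 0.17, 0, 0.2, 0, -0.01, 0, 70
max 0.24
0, 0, 0.24, 0, 0, 0, 70, 0, 0, 0.24, 0, 0, 0, 70, 0, 0, 0.24, 0, 0, 0, 70, 0, 0, 0.24, 0, 0, 0, 70, 0, 0, 0.23, 0, 0, 0, 70, 0, 0, 0.24, 0, 0, 0, 70, 0, -0.01, 0.23, 0, 0, 0, 70
```

View pics/c2.png

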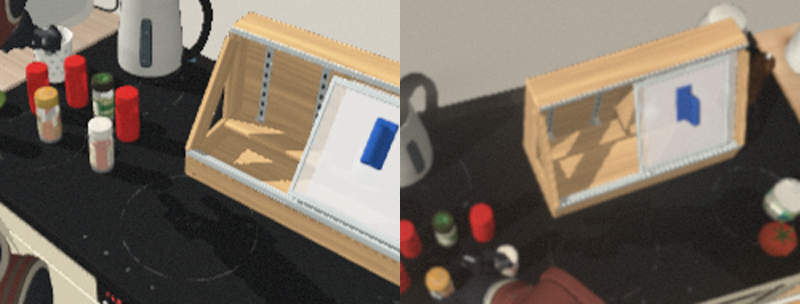

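{"api": "jog_arm", "payload": {
  "commands": [0.18,0,0.19,0,0,0,70,0.18,0,0.19,0,0,0,70,0.17,0,0.19,0,0,0,70,0.18,-0.01,0.19,0.01,0,0.01,70,0.17,0,0.2,0,0,0,70,0.18,-0.01,0.19,0.01,0,0.01,70,0.17,0,0.2,0,-0.01,0,70,0,0,0.24,0,0,0,70,0,0,0.24,0,0,0,70,0,0,0.24,0,0,0,70,0,0,0.24,0,0,0,70,0,0,0.23,0,0,0,70,0,0,0.24,0,0,0,70,0,-0.01,0.23,0,0,0,70]
}}

```text
t: 11.52
tool_pos: [0.4334, 0.3751, 0.0508]
tool_rot: [-0.726, 2.316, 0.278]
contact_force: [0.6, 0.0, -1.0]
opening: 0.0698
grip_force: 0.0
```

{"api": "jog_arm", "payload": {
  "commands": [0,0,0,0,0,0,30,0,0,0,0,0,0,30,0,0,0,0,0,0,30,0,0,0,0,0,0,30],
  "newtons": 30
}}

```text
t: 12.02
tool_pos: [0.4332, 0.3753, 0.0522]
tool_rot: [-0.727, 2.315, 0.279]
contact_force: [0.7, -0.9, -1.0]
opening: 0.0427
grip_force: 33.9
```

```bash
python3 - <<'E'
from h import *
obs()
f=np.load('d2.npz')
for n in 'st':
    d={k:f[k+n] for k in('image','z_map','K','cam_to_world')}
    P,u,v=pts(d); C=w2c(P)
    m=(C[:,0]>-.06)&(C[:,0]<.084)&(C[:,1]>.03)&(C[:,1]<.19)&(C[:,2]<.068)&(C[:,2]>.053)
    print(n,np.percentile(C[m],[1,5,50,95,99],axis=0).round(4).tolist())
E
```

```text
t 12.03 pos [0.4332 0.3753 0.0522] cad [-0.1595  0.4986  0.0522] F [ 0.7 -0.9 -1. ] open 0.0427 gf 33.9 q [ 0.57 -0.22  2.33  0.08  0.3  -1.67]
s [[0.0081, 0.0517, 0.0534], [0.0097, 0.0598, 0.0546], [0.0339, 0.1201, 0.0591], [0.083, 0.1821, 0.0633], [0.0837, 0.1889, 0.0668]]
t [[0.0111, 0.032, 0.054], [0.0131, 0.0383, 0.0565], [0.0349, 0.1069, 0.0618], [0.0699, 0.1726, 0.0656], [0.083, 0.1811, 0.067]]
```

```bash
cat > m3.py <<'E'
from h import *
o=ctrl.get_obs();p=o['tool_pos'];R0=R.from_rotvec(o['tool_rot'])
j=R0.inv().apply(np.array([.420,.369,0])-p); print('j',j,R0.as_matrix()[:,2]); j[1]=0
Rt=R.from_euler('z',np.radians(3.7-35))*R0
np.savez('grasp.npz',j=j,Rt=Rt.as_rotvec(),R0=R0.as_rotvec())
F=c2w([.035,.108,.061])-Rt.apply(j); z=Rt.apply([0,0,1]); print('F',F)
up=p+[0,0,.17]
A=F+[0,0,.012]-.22*z
e=plan([(up,R0,8,30),(A,Rt,16,30)])
E
python3 m3.py
```

```text
j [0.04566977 0.0023634  0.02908747] [ 0.55021157  0.38262224 -0.74220446]
F [ 0.66685618 -0.0009844   0.11319551]
max 0.27
-0.24, 0, -0.26, 0, 0, 0, 30, -0.24, 0, -0.26, 0, 0, 0, 30, -0.24, 0, -0.26, 0, 0, 0, 30, -0.24, 0, -0.26, 0, 0, 0, 30, -0.23, 0, -0.27, 0, 0, 0, 30, -0.24, 0, -0.26, 0, 0, 0, 30, -0.23, 0, -0.27, 0, 0, 0, 30, -0.24, 0, -0.26, 0, 0, 0, 30
max 0.42
0.07, -0.38, -0.16, 0.23, 0, 0.25, 30, 0.06, -0.39, -0.15, 0.23, 0, 0.25, 30, 0.05, -0.39, -0.14, 0.23, 0, 0.25, 30, 0.04, -0.39, -0.13, 0.23, 0, 0.25, 30, 0.03, -0.4, -0.12, 0.23, 0, 0.25, 30, 0.02, -0.4, -0.11, 0.23, 0, 0.25, 30, 0.01, -0.4, -0.1, 0.23, 0, 0.26, 30, 0, -0.41, -0.09, 0.23, 0, 0.25, 30, -0.01, -0.41, -0.08, 0.23, 0, 0.26, 30, -0.02, -0.41, -0.07, 0.23, 0, 0.25, 30, -0.03, -0.41, -0.06, 0.23, 0, 0.26, 30, -0.04, -0.41, -0.05, 0.23, 0, 0.25, 30, -0.05, -0.41, -0.05, 0.23, 0, 0.26, 30, -0.07, -0.41, -0.03, 0.22, 0, 0.25, 30, -0.08, -0.41, -0.03, 0.23, 0, 0.26, 30, -0.08, -0.42, -0.01, 0.22, 0.01, 0.25, 30
```

{"api": "jog_arm", "payload": {
  "commands": [-0.24,0,-0.26,0,0,0,30,-0.24,0,-0.26,0,0,0,30,-0.24,0,-0.26,0,0,0,30,-0.24,0,-0.26,0,0,0,30,-0.23,0,-0.27,0,0,0,30,-0.24,0,-0.26,0,0,0,30,-0.23,0,-0.27,0,0,0,30,-0.24,0,-0.26,0,0,0,30]
}}

```text
t: 13.02
tool_pos: [0.4331, 0.3754, 0.2225]
tool_rot: [-0.727, 2.315, 0.279]
contact_force: [0.1, -0.4, -1.4]
opening: 0.0427
grip_force: 33.9
```

{"api": "jog_arm", "payload": {
  "commands": [0.07,-0.38,-0.16,0.23,0,0.25,30,0.06,-0.39,-0.15,0.23,0,0.25,30,0.05,-0.39,-0.14,0.23,0,0.25,30,0.04,-0.39,-0.13,0.23,0,0.25,30,0.03,-0.4,-0.12,0.23,0,0.25,30,0.02,-0.4,-0.11,0.23,0,0.25,30,0.01,-0.4,-0.1,0.23,0,0.26,30,0,-0.41,-0.09,0.23,0,0.25,30,-0.01,-0.41,-0.08,0.23,0,0.26,30,-0.02,-0.41,-0.07,0.23,0,0.25,30,-0.03,-0.41,-0.06,0.23,0,0.26,30,-0.04,-0.41,-0.05,0.23,0,0.25,30,-0.05,-0.41,-0.05,0.23,0,0.26,30,-0.07,-0.41,-0.03,0.22,0,0.25,30,-0.08,-0.41,-0.03,0.23,0,0.26,30,-0.08,-0.42,-0.01,0.22,0.01,0.25,30]
}}

```text
t: 15.02
tool_pos: [0.5199, -0.0109, 0.2882]
tool_rot: [-0.074, 2.406, 0.027]
contact_force: [0.4, 0.1, -1.6]
opening: 0.0431
grip_force: 33.8
```

```bash
cat > m4.py <<'E'
from h import *
obs(); g=np.load('grasp.npz');j=g['j'];Rt=R.from_rotvec(g['Rt'])
F=c2w([.035,.108,.061])-Rt.apply(j); z=Rt.apply([0,0,1])
o=ctrl.get_obs();r=R.from_rotvec(o['tool_rot']);print('roterr',(r.inv()*Rt).as_rotvec().round(3))
a=img('scene');b=img('top')
c=np.hstack([cv2.resize(a['image'][130:320,280:530],None,fx=1.6,fy=1.6,interpolation=2),cv2.resize(b['image'][80:270,250:500],None,fx=1.6,fy=1.6,interpolation=2)])
cv2.imwrite('pics/c3.png',c[:,:,::-1])
JB=o['tool_pos']+r.apply(j)  # predicted jar bottom
print('pred jar',JB, 'cad',w2c(JB))
for d in(a,b):
    print('proj top',proj(d,JB+[0,0,.107]),'bot',proj(d,JB))
    P,u,v=pts(d);hsv=cv2.cvtColor(d['image'],cv2.COLOR_RGB2HSV)[v,u].astype(int)
    m=(np.linalg.norm(P[:,:2]-JB[:2],axis=1)<.05)&(abs(P[:,2]-JB[2]-.095)<.02)&(abs(hsv[:,0]-20)<6)&(hsv[:,1]>120)
    Q=P[m];print('cap',len(Q),Q.mean(0),Q.max(0),Q.min(0))
plan([(F+[0,0,.012],Rt,16,30)])
E
python3 m4.py
```

```text
t 15.03 pos [ 0.5199 -0.0109  0.2882] cad [-0.0979  0.1076  0.2882] F [ 0.4  0.1 -1.6] open 0.0431 gf 33.8 q [-0.29 -0.75  2.25  0.29  0.95 -2.01]
roterr [-0.001 -0.    -0.   ]
pred jar [ 0.50551793 -0.01184664  0.23603468] cad [-0.11230025  0.10755582  0.23603468]
proj top (np.float64(385.64676366589805), np.float64(182.85987646930246)) bot (np.float64(381.71118221535704), np.float64(220.31448275519944))
cap 62 [ 0.51298599 -0.02307727  0.34205097] [ 0.52661255 -0.0044909   0.34925332] [ 0.48755443 -0.04040107  0.32757289]
proj top (np.float64(395.89307933559576), np.float64(160.34836070172935)) bot (np.float64(389.00738041000966), np.float64(179.00871310707385))
cap 175 [ 0.50619352 -0.01001533  0.34555027] [0.52825869 0.00952126 0.35035497] [ 0.4866163  -0.03187333  0.33017972]
max 0.23
0, 0, 0.23, 0, 0, 0, 30, 0, 0, 0.23, 0, 0, 0, 30, 0, 0, 0.23, 0, 0, 0, 30, 0, 0, 0.23, 0, 0, 0, 30, 0, 0, 0.23, 0, 0, 0, 30, 0, 0, 0.23, 0, 0, 0, 30, 0, 0, 0.23, 0, 0, 0, 30, 0, 0, 0.23, 0, 0, 0, 30, 0, 0, 0.23, 0, 0, 0, 30, 0, 0.01, 0.23, 0, 0, 0, 30, 0, 0, 0.23, 0, 0, 0, 30, 0, 0.01, 0.23, 0, 0, 0, 30, 0, 0, 0.23, -0.01, 0, 0, 30, 0, 0.01, 0.22, 0, 0, 0, 30, 0, 0, 0.23, -0.01, 0, -0.01, 30, 0.01, 0.01, 0.22, 0, 0, 0, 30
```

View pics/c3.png

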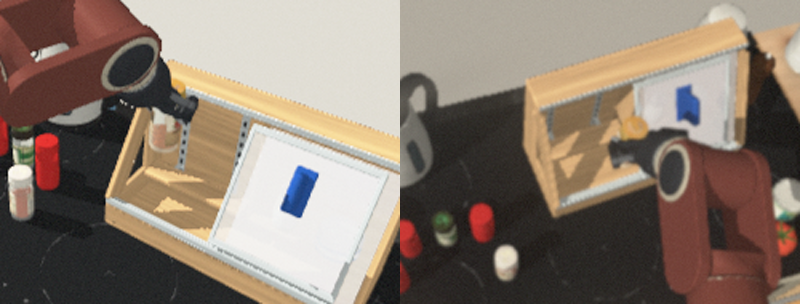

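{"api": "jog_arm", "payload": {
  "commands": [0,0,0.23,0,0,0,30,0,0,0.23,0,0,0,30,0,0,0.23,0,0,0,30,0,0,0.23,0,0,0,30,0,0,0.23,0,0,0,30,0,0,0.23,0,0,0,30,0,0,0.23,0,0,0,30,0,0,0.23,0,0,0,30,0,0,0.23,0,0,0,30,0,0.01,0.23,0,0,0,30,0,0,0.23,0,0,0,30,0,0.01,0.23,0,0,0,30,0,0,0.23,-0.01,0,0,30,0,0.01,0.22,0,0,0,30,0,0,0.23,-0.01,0,-0.01,30,0.01,0.01,0.22,0,0,0,30]
}}

```text
t: 17.12
tool_pos: [0.6661, 0.0027, 0.1222]
tool_rot: [-0.079, 2.409, 0.031]
contact_force: [0.3, -0.8, -1.4]
opening: 0.0427
grip_force: 33.9
```

```bash
cat > m5.py <<'E'
from h import *
obs(); g=np.load('grasp.npz');j=g['j'];Rt=R.from_rotvec(g['Rt'])
o=ctrl.get_obs();r=R.from_rotvec(o['tool_rot']);print('roterr',(r.inv()*Rt).as_rotvec().round(3))
print('jar cad',w2c(o['tool_pos']+r.apply(j)).round(4), 'down in tool',r.inv().apply([0,0,-1]))
print('raw',o['contact_force'])
E
python3 m5.py
```

```text
t 17.12 pos [0.6661 0.0027 0.1222] cad [0.0488 0.1117 0.1222] F [ 0.3 -0.8 -1.4] open 0.0427 gf 33.9 q [-0.18 -0.11  2.09  0.36  0.47 -2.08]
roterr [ 0.004 -0.003  0.002]
jar cad [0.0343 0.1117 0.0701] down in tool [ 6.68266638e-01 -6.76068031e-04  7.43921530e-01]
raw [ 0.29580889 -0.78512888 -1.37575058]
```

{"api": "jog_arm", "payload": {
  "commands": [0.02,0,0.022,0,0,0,30,0.02,0,0.022,0,0,0,30,0.02,0,0.022,0,0,0,30,0,0,0,0,0,0,30]
}}

```text
t: 17.62
tool_pos: [0.6661, 0.0013, 0.1194]
tool_rot: [-0.077, 2.406, 0.03]
contact_force: [-0.4, -0.4, -1.1]
opening: 0.0426
grip_force: 33.9
```

{"api": "jog_arm", "payload": {
  "commands": [0.01,0,0.011,0,0,0,30,0.01,0,0.011,0,0,0,30]
}}

```text
t: 17.88
tool_pos: [0.6663, 0.0012, 0.1177]
tool_rot: [-0.077, 2.406, 0.03]
contact_force: [0.3, -0.1, -1.6]
opening: 0.0428
grip_force: 33.9
```

{"api": "jog_arm", "payload": {
  "commands": [0.01,0,0.011,0,0,0,30]
}}

```text
t: 18.0
tool_pos: [0.6662, 0.0013, 0.1166]
tool_rot: [-0.077, 2.406, 0.03]
contact_force: [-0.2, 0.2, -1.2]
opening: 0.0427
grip_force: 33.9
```

```bash
python3 m5.py
```

```text
t 18.0 pos [0.6662 0.0013 0.1166] cad [0.0489 0.1103 0.1166] F [-0.2  0.2 -1.2] open 0.0427 gf 33.9 q [-0.18 -0.1   2.1   0.37  0.46 -2.09]
roterr [ 0.002 -0.     0.001]
jar cad [0.0345 0.1103 0.0644] down in tool [ 6.69956733e-01 -1.36017750e-04  7.42400133e-01]
raw [-0.19381774  0.16083697 -1.23325947]
```

Expected contact about 3–4 mm lower; I go on in sub-millimetre steps.

{"api": "jog_arm", "payload": {
  "commands": [0.01,0,0.011,0,0,0,30,0.01,0,0.011,0,0,0,30]
}}

```text
t: 18.25
tool_pos: [0.6662, 0.0013, 0.1147]
tool_rot: [-0.077, 2.407, 0.03]
contact_force: [0.3, 0.1, -1.8]
opening: 0.0431
grip_force: 33.9
```

{"api": "jog_arm", "payload": {
  "commands": [0.01,0,0.011,0,0,0,30]
}}

```text
t: 18.38
tool_pos: [0.6662, 0.0013, 0.1138]
tool_rot: [-0.077, 2.407, 0.03]
contact_force: [-0.1, -0.1, -1.1]
opening: 0.0428
grip_force: 33.9
```

{"api": "jog_arm", "payload": {
  "commands": [0.008,0,0.009,0,0,0,30]
}}

```text
t: 18.5
tool_pos: [0.6662, 0.0013, 0.1131]
tool_rot: [-0.077, 2.407, 0.03]
contact_force: [1.2, 0.1, -1.7]
opening: 0.0426
grip_force: 33.9
```

{"api": "jog_arm", "payload": {
  "commands": [0.008,0,0.009,0,0,0,30]
}}

```text
t: 18.62
tool_pos: [0.6662, 0.0013, 0.1124]
tool_rot: [-0.077, 2.407, 0.03]
contact_force: [0.2, 0.4, -0.6]
opening: 0.0426
grip_force: 33.9
```

{"api": "jog_arm", "payload": {
  "commands": [0.008,0,0.009,0,0,0,30]
}}

```text
t: 18.75
tool_pos: [0.6662, 0.0013, 0.1117]
tool_rot: [-0.077, 2.407, 0.03]
contact_force: [-0.0, -0.4, -0.6]
opening: 0.043
grip_force: 33.9
```

{"api": "jog_arm", "payload": {
  "commands": [0.006,0,0.007,0,0,0,30]
}}

```text
t: 18.88
tool_pos: [0.6665, 0.0013, 0.1116]
tool_rot: [-0.077, 2.406, 0.03]
contact_force: [-0.2, -0.6, 1.1]
opening: 0.0426
grip_force: 33.9
```

{"api": "jog_arm", "payload": {
  "commands": [0.003,0,0.003,0,0,0,30,0,0,0,0,0,0,30]
}}

```text
t: 19.12
tool_pos: [0.6666, 0.0013, 0.1116]
tool_rot: [-0.077, 2.405, 0.03]
contact_force: [-0.9, 1.2, 2.5]
opening: 0.0429
grip_force: 33.8
```

```bash
python3 m5.py
```

```text
t 19.12 pos [0.6666 0.0013 0.1116] cad [0.0493 0.1103 0.1116] F [-0.9  1.2  2.5] open 0.0429 gf 33.8 q [-0.18 -0.09  2.1   0.38  0.44 -2.1 ]
roterr [0.002 0.001 0.002]
jar cad [0.035  0.1103 0.0594] down in tool [6.70667800e-01 1.83940536e-05 7.41757845e-01]
raw [-0.88536763  1.22192247  2.45678406]
```

{"api": "jog_arm", "payload": {
  "commands": [0,0,0,0,0,0,45,0,0,0,0,0,0,50,0,0,0,0,0,0,58,0,0,0,0,0,0,66,0,0,0,0,0,0,70,0,0,-0.1,0,0,0,70,0,0,-0.25,0,0,0,70,0,0,-0.4,0,0,0,70,0,0,-0.5,0,0,0,70,0,0,-0.5,0,0,0,70,0,0,-0.5,0,0,0,70,0,0,-0.5,0,0,0,70,0,0,-0.5,0,0,0,70]
}}

```text
t: 20.75
tool_pos: [0.5349, -0.0071, 0.2567]
tool_rot: [-0.077, 2.406, 0.03]
contact_force: [-0.4, -1.8, 0.6]
opening: 0.0699
grip_force: 0.0
```

```bash
cat > m6.py <<'E'
from h import *
obs()
a=img('scene');b=img('top')
c=np.hstack([cv2.resize(a['image'][170:320,320:520],None,fx=2,fy=2,interpolation=2),cv2.resize(b['image'][80:230,310:510],None,fx=2,fy=2,interpolation=2)])
cv2.imwrite('pics/c4.png',c[:,:,::-1])
t=tool(3.7,48); z=t.as_matrix()[:,2]
g=RC.apply([.573,-.099,.197])+.019*z
# same as before but at caddy y = -0.081
gc=w2c(g); gc[1]=-.081; g=c2w(gc); print('grip tcp',g)
plan([(g-.08*z+[0,0,.015],t,14,50)])
E
python3 m6.py
```

```text
t 20.75 pos [ 0.5349 -0.0071  0.2567] cad [-0.0826  0.1104  0.2567] F [-0.4 -1.8  0.6] open 0.0699 gf 0.0 q [-0.27 -0.68  2.27  0.29  0.87 -2.01]
grip tcp [ 0.600932   -0.19462615  0.18428652]
max 0.23
0.01, -0.23, 0, 0, -0.07, 0, 50, 0.01, -0.23, 0, 0, -0.07, 0, 50, 0.01, -0.23, 0, 0, -0.07, 0, 50, 0.01, -0.23, 0, 0, -0.07, 0, 50, 0.01, -0.23, 0, 0, -0.07, 0, 50, 0.01, -0.23, 0, 0, -0.07, 0, 50, 0.01, -0.23, 0, 0, -0.07, 0, 50, 0.01, -0.22, 0, 0, -0.07, 0, 50, 0.02, -0.23, 0, 0, -0.07, 0, 50, 0.01, -0.22, 0, 0, -0.07, 0, 50, 0.02, -0.23, 0, -0.01, -0.07, 0, 50, 0.01, -0.22, 0, 0, -0.06, 0, 50, 0.02, -0.23, 0.01, -0.01, -0.07, 0.01, 50, 0.01, -0.22, 0, 0, -0.06, 0, 50
```

View pics/c4.png

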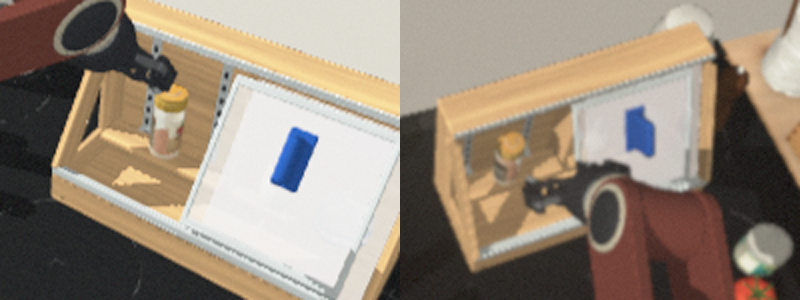

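{"api": "jog_arm", "payload": {
  "commands": [0.01,-0.23,0,0,-0.07,0,50,0.01,-0.23,0,0,-0.07,0,50,0.01,-0.23,0,0,-0.07,0,50,0.01,-0.23,0,0,-0.07,0,50,0.01,-0.23,0,0,-0.07,0,50,0.01,-0.23,0,0,-0.07,0,50,0.01,-0.23,0,0,-0.07,0,50,0.01,-0.22,0,0,-0.07,0,50,0.02,-0.23,0,0,-0.07,0,50,0.01,-0.22,0,0,-0.07,0,50,0.02,-0.23,0,-0.01,-0.07,0,50,0.01,-0.22,0,0,-0.06,0,50,0.02,-0.23,0.01,-0.01,-0.07,0.01,50,0.01,-0.22,0,0,-0.06,0,50]
}}

```text
t: 22.6
tool_pos: [0.5413, -0.1984, 0.2466]
tool_rot: [-0.073, 2.312, 0.037]
contact_force: [-1.2, -0.7, 1.0]
opening: 0.05
grip_force: 0.0
```

```bash
python3 - <<'E'
from h import *
obs()
t=tool(3.7,48)
plan([(np.array([.6005,-.1946,.1848]),t,7,50)])
E
```

```text
t 22.6 pos [ 0.5413 -0.1984  0.2466] cad [-0.0886 -0.0809  0.2466] F [-1.2 -0.7  1. ] open 0.05 gf 0.0 q [-0.75 -0.49  2.2   0.73  0.94 -2.68]
max 0.21
0.01, 0, 0.2, 0, -0.01, 0, 50, 0.01, 0, 0.2, 0, -0.01, 0, 50, 0.01, 0, 0.2, 0.01, -0.01, 0, 50, 0.02, 0, 0.21, 0, -0.01, -0.01, 50, 0.01, 0, 0.2, 0.01, -0.02, 0, 50, 0.02, 0, 0.21, 0, -0.01, -0.01, 50, 0.02, 0, 0.2, 0.01, -0.02, 0, 50
```

{"api": "jog_arm", "payload": {
  "commands": [0.01,0,0.2,0,-0.01,0,50,0.01,0,0.2,0,-0.01,0,50,0.01,0,0.2,0.01,-0.01,0,50,0.02,0,0.21,0,-0.01,-0.01,50,0.01,0,0.2,0.01,-0.02,0,50,0.02,0,0.21,0,-0.01,-0.01,50,0.02,0,0.2,0.01,-0.02,0,50,0,0,0,0,0,0,0,0,0,0,0,0,0,0,0,0,0,0,0,0,0,0,0,0,0,0,0,0],
  "newtons": 40
}}

```text
t: 23.98
tool_pos: [0.6003, -0.1941, 0.1864]
tool_rot: [-0.074, 2.301, 0.031]
contact_force: [2.9, -0.9, -3.1]
opening: 0.0155
grip_force: 39.9
```

{"api": "jog_arm", "payload": {
  "commands": [0,0.1,0,0,0,0,0,0,0.2,0,0,0,0,0,0,0.2,0,0,0,0,0,0,0.2,0,0,0,0,0,0,0.2,0,0,0,0,0,0,0.2,0,0,0,0,0,0,0.2,0,0,0,0,0,0,0.2,0,0,0,0,0,0,0.2,0,0,0,0,0,0,0.2,0,0,0,0,0]
}}

```text
t: 25.22
tool_pos: [0.5928, -0.0795, 0.1864]
tool_rot: [-0.075, 2.302, 0.032]
contact_force: [-5.8, -1.7, 2.4]
opening: 0.0153
grip_force: 41.6
```

```bash
python3 - <<'E'
from h import *
obs()
t=tool(3.7,48);o=ctrl.get_obs();print((R.from_rotvec(o['tool_rot']).inv()*t).as_rotvec().round(3))
E
```

```text
t 25.23 pos [ 0.5928 -0.0795  0.1864] cad [-0.0295  0.0344  0.1864] F [-5.8 -1.7  2.4] open 0.0153 gf 41.6 q [-0.42 -0.42  2.26  0.64  0.62 -2.46]
[-0.001  0.001  0.001]
```

{"api": "jog_arm", "payload": {
  "commands": [0,0.2,0,0,0,0,0,0,0.2,0,0,0,0,0,0,0.2,0,0,0,0,0,0,0.2,0,0,0,0,0,0,0.15,0,0,0,0,0,0,0.1,0,0,0,0,0,0,0.1,0,0,0,0,0,0,0.08,0,0,0,0,0]
}}

```text
t: 26.22
tool_pos: [0.5879, -0.0054, 0.1863]
tool_rot: [-0.075, 2.302, 0.034]
contact_force: [-7.1, 2.3, 4.8]
opening: 0.0154
grip_force: 41.9
```

```bash
python3 - <<'E'
from h import *
obs()
E
```

```text
t 26.23 pos [ 0.5879 -0.0054  0.1863] cad [-0.0296  0.1086  0.1863] F [-7.1  2.3  4.8] open 0.0154 gf 41.9 q [-0.25 -0.47  2.29  0.45  0.55 -2.17]
```

{"api": "jog_arm", "payload": {
  "commands": [0,0.04,0,0,0,0,0,0,0.04,0,0,0,0,0]
}}

```text
t: 26.48
tool_pos: [0.588, -0.0048, 0.1864]
tool_rot: [-0.074, 2.3, 0.022]
contact_force: [-13.1, -30.1, 2.8]
opening: 0.0155
grip_force: 43.7
```

```bash
python3 - <<'E'
from h import *
obs()
E
```

```text
t 26.48 pos [ 0.588  -0.0048  0.1864] cad [-0.0295  0.1093  0.1864] F [-13.1 -30.1   2.8] open 0.0155 gf 43.7 q [-0.24 -0.47  2.29  0.43  0.54 -2.15]
```

Hard against the end stop at caddy y 0.109, which is home. I ease off, release, back away and check.

{"api": "jog_arm", "payload": {
  "commands": [0,-0.055,0,0,0,0,0,0,0,0,0,0,0,20,0,0,0,0,0,0,40,0,0,0,0,0,0,50,0,0,0,0,0,0,50,0,0,-0.3,0,0,0,50,0,0,-0.5,0,0,0,50,0,0,-0.5,0,0,0,50,0,0,-0.5,0,0,0,50,-0.4,0,-0.2,0,0,0,50,-0.5,0,0,0,0,0,50,0,0,0,0,0,0,50]
}}

```text
t: 27.98
tool_pos: [0.536, -0.0084, 0.3091]
tool_rot: [-0.076, 2.298, 0.031]
contact_force: [0.2, -0.2, -0.3]
opening: 0.0502
grip_force: 0.0
```

```bash
python3 - <<'E'
from h import *
obs()
a=img('scene');b=img('top')
c=np.hstack([cv2.resize(a['image'][170:320,240:440],None,fx=2,fy=2,interpolation=2),cv2.resize(b['image'][80:280,260:460],None,fx=1.5,fy=1.5,interpolation=2)])
cv2.imwrite('pics/c5.png',c[:,:,::-1])
for n,d in(('s',a),('t',b)):
    P,u,v=pts(d);hsv=cv2.cvtColor(d['image'],cv2.COLOR_RGB2HSV)[v,u].astype(int);C=w2c(P)
    m=(abs(hsv[:,0]-112)<12)&(hsv[:,1]>150)&(P[:,2]>.1)&(abs(C[:,0])<.12)&(abs(C[:,1])<.2)
    print(n,m.sum(),np.percentile(C[m],[5,50,95],axis=0)[:,1])
E
```

```text
t 27.98 pos [ 0.536  -0.0084  0.3091] cad [-0.0817  0.109   0.3091] F [ 0.2 -0.2 -0.3] open 0.0502 gf 0.0 q [-0.29 -0.76  2.26  0.35  0.87 -2.05]
s 349 [0.09470482 0.10198398 0.11157975]
t 59 [0.11381762 0.11658026 0.12005474]
```

View pics/c5.png

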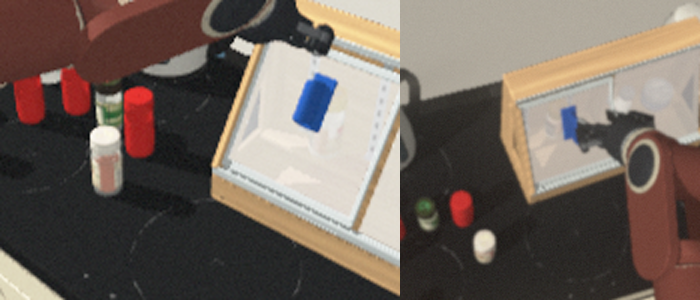

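The guard is shut, with the fin at crop (315,103) centred on caddy y 0.109. The jar stands upright behind it at crop (333,130), and the white and dark jars are where they were.

```bash
python3 -c "
from station import job
print(job.finish_job())"
```

```text
the job is handed in; nothing more can be done
None
```

The job is handed in at about 28 s: I slid the guard fully open, set the yellow-capped jar down gently and upright on the shelf, and shut the guard past its catch, where it stayed when released; the white and dark jars were not touched.

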